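Release, roll and relock the parts carriage

ROBOT

A 7-joint arm with a two-finger parallel gripper is mounted at the origin on a cart in front of the work surface, level with it; the furniture and walls round the work are solid. World frame = base frame: x ahead of the robot, y to its left, z up, the work surface at z = 0. Lengths are in m, angles in degrees, forces in N, time in s.
With the tool pointing down it reaches from about 0.35 to 0.775 m from the base axis. Payload 3.1 kg.
Tool frame: the origin (TCP) lies at the very end of the fingers, on their centre line; the grasp point (between the pads) lies 19 mm behind it; z points along the fingers, y is the line along which they close (so a half turn about z gives the same grasp; the last joint's range is limited). The gripper opens to 85 mm and grips with 20 to 120 N. Pads are 22 mm wide; open, the fingers measure 114 mm over their backs; the gripper's body (76 mm by 85 mm) begins 54 mm behind the grasp point. The pads swing forward as they close: fully open they stand 13 mm farther back than shut.
Start: joints at [74.788, 17.813, 0.802, 86.603, -0.252, 75.585, -1.558], TCP at [0.122, -0.536, 0.231] pointing down, gripper open.
Joint ranges: [-154.91, 154.91], [-16.99, 109.72], [-72.82, 74.43], [7.12, 147.25], [-82.49, 262.49], [11.32, 116.49], [-174.64, 174.64]. Speed limits (degrees/s): [159.86, 159.86, 180, 180, 180, 180, 180].

INTERFACE

Orientations are given as [roll, pitch, yaw] about the fixed x, y, z axes, in that order (R = Rz(yaw) Ry(pitch) Rx(roll)).
In Python, from cell import arm gives the robot as it stands. The module is installed in compiled form; this text tells all that it offers.
- The arm moves only by the tool servo_tool, never from a script. Its argument "rows" is a list of rows, each an object of numbers: "tx", "ty", "tz": the shift along the tool's x, y, z in units of 3 cm (1.0 is 3 cm); "ax", "ay", "az": the turn, a rotation vector about the tool's x, y, z in units of 0.08 rad (1.0 is 0.08 rad); "jaw": the closure, from 0 (fully open) to 1 (shut). A call has 1 to 5 rows; each row shifts and turns the commanded pose from where the row before left it, along the tool's axes as they then stand; what a row does not reach is not made up. A row lasts 1/10 s, in which the tool goes at most 50 mm and 8.59 degrees, less where a joint would pass 70% of its speed; a pose out of reach is approached as far as the arm can. A call with a number of a shift or a turn outside -1 to 1 is refused whole. A call with a gripper value outside its range is refused whole. The fingers move at their own pace and stop on an object; "force" is the grip in N (left out, the last holds). Time passes only in rows, so rows that do not move let the fingers close. It gives the time, the measured TCP pose, the force, the opening and the grip force at its end, in the units of the state.
- arm.get_obs(): the state, without advancing time (a new reading comes with each control period).
- arm.snapshot(name): name is "scene" or "top" or "wrist"; returns a dict with "image" (384x512x3 uint8, blue, green, red), "vfov" (degrees; the focal length in pixels is half the picture's height over the tangent of half this angle, whatever the lens; pixels are square), "cx", "cy" (the principal point, pixels), "dist" ([k1, k2, p1, p2, k3] as OpenCV has them; the pictures are not rectified), "world_to_cam" (4x4, takes a point from world to camera coordinates); the wrist camera has in their place "hand_eye" (4x4, takes a point from camera to tool coordinates, whose origin is the TCP and whose axes are the flange's). Camera axes: x right, y up, looking along -z (the intrinsics and any distortion apply to the point x, -y, -z); pixel columns grow to the right and rows downward; lengths in m; the calibration is good to about 2 mm. A picture is of the moment at which its call begins: read the wrist's pose just before it. There is no depth.
- arm.job_done(): hands the job in; it is judged then, once.
The state is a dict: "clock": time; "joint_pos": joint angles; "joint_velocities": joint speeds; "joint_torque": joint torques, N m; "tool_pos": TCP position; "ee_rot": TCP orientation; "ft_force": force on the tool from outside, world axes, zero at the start; "ft_torque": the same for the moment, N m; "finger_gap": opening from 0.0 (shut) to 1.0 (fully open); "gripper_force": force on a finger pad.
Only numpy, scipy, OpenCV 4.12 (cv2) and the standard library are available. Lean on these libraries where they do the work, as an engineer would, in place of code of your own. Each camera call takes 0.05 s, during which the arm holds its last target. There are 200 camera calls.

TASK

Flick the red brake pedal of the blue two-deck parts carriage all the way up to release it, roll the carriage along its track right up to the rubber buffer of the yellow end stop, then push the pedal fully down again so that the carriage is locked there, and let go. Keep the load in its tray, and do not push the other tools and parts on the bench about.

Things in the scene. Friction and masses are not known exactly. Their poses are not given: they have to be found in the camera images.
- track: Fixed grey base plate (140 mm deep, 300 mm along y, 10 mm high) with an aluminium rail, turned up to 0.3 rad either way about the vertical. Origin: on the bench, under the rail. y runs along the rail, +y to the left as the robot sees it; -x is the robot side, where the pedal is. At its left end two dark cheeks form the notch in which the pedal's foot now stands.
- end_stop: Fixed yellow end stop on the right (-y) half of the track, at a varying place; axes as the track's. A buffer block 64 mm tall (black knob on top to 76 mm), its rubber face 50 mm to the -y side of the notch, stops the carriage. Origin: rail middle, at the notch along y, 10 mm above the bench.
- notch (a point): Middle of the notch for the pedal's foot in the end stop, 65 mm in front (-x) of the rail plate's middle, 10 mm above the bench; axes as the track's. Two yellow cheeks (30 x 10 mm, top 39 mm above the bench) stand 11 to 21 mm either side of it along y.
- carriage_mark (a point): Point on the carriage, in its middle along the track, straight below the pedal lever, 10 mm above the bench; axes as the track's. It meets notch when the carriage touches the rubber buffer: the pedal's foot then stands centred on the notch with 5 mm of play either way.
- pivot (a point): Point on the carriage at the middle of the pedal's hinge, 88 mm above the bench; axes as the track's; the hinge runs along y. Two steel ears hold it (47 mm wide over all, 12 mm in front of and behind it).
- tray_edge (a point): Point on the carriage: middle of the lower front edge of its grey upper tray, 255 mm above the bench, 55 mm in front (-x) of the pivot. The tray (151 mm deep, 100 mm along y, 25 mm high) hangs over the pedal and leaves no room for an upright gripper there: the pedal is reached with the tool leaning back to the robot by about 25 to 45 degrees.
- pedal (a point): Middle of the red pedal's upper face, 64 mm in front of (-x) and 6 mm above the pivot when down; turns with it. The pedal: from 41 to 75 mm in front of the pivot, 30 mm wide along y, 10 mm thick; it can be pinched across its width. Free under it to the base plate (74 mm), but for the foot, 66 mm down from the lever, 30 mm in front of the pivot, 12 mm wide.
- brake (a joint): Red pedal: 0 = fully down (locked, level; so at the start), 0.7 rad = fully up (released). A stiff friction hinge: it stays wherever it is left; about 3.5 N at the pedal moves it. Up, its foot passes over the cheeks; down, it stands between the cheeks of a notch. Off a notch the foot may land on a cheek.
- carriage (a joint): Travel of the carriage along the rail, 0 at the left end, growing to the right (track -y), m; some 100 to 150 mm to the buffer. 1.5 N of friction; held within 5 mm while locked. Blue, 100 mm along the track; deck 38 to 52 mm above the bench, back plate up to the tray. Draw it by the raised pedal or push its left side.
- tray_lock: Brass padlock, 54 x 40 x 13 mm, loose load lying in the carriage's upper tray, underside 258 mm above the bench.
- tray_cyl: Grey lock cylinder, 33 x 65 x 17 mm, loose load lying in the carriage's upper tray.
- padlock: Brass padlock, 54 x 40 x 13 mm, bystander lying on the bench.
- hammer: Hammer with wooden handle, 84 x 216 x 21 mm, bystander on the left of the bench.
- pliers: Blue pliers, 63 x 147 x 12 mm, bystander at the front left.
- pen_ball: White ball pen, 145 mm long, bystander at the front right.
- cylinder: Brass lock cylinder, 33 x 65 x 17 mm, bystander lying in front of the track.

How it is judged (in metres and radians):
On the way, in this order (a step that is already met when the one before it is completed fails the run):
1. the pedal is flicked up where the carriage was parked (value of joint brake above 0.5 rad and value of joint carriage below 0.04 m), for 0.1 s.
2. with the pedal up, the carriage has been rolled up to the buffer of the yellow end stop (within 6 mm) (value of joint brake above 0.4 rad and y of carriage_mark in the frame of notch between -0.006 and 0.006 m), for 0.1 s.
At the end, for the whole second after the job is handed in: The carriage stands still at the yellow end stop, its middle within 8 mm of the middle of the notch, the red pedal is fully down (below 0.1 rad) with its foot in that notch, and the robot touches nothing (value of joint brake below 0.1 rad and y of carriage_mark in the frame of notch between -0.008 and 0.008 m and velocity of joint carriage between -0.01 and 0.01 m/s).
It fails at once if a bystander (padlock, hammer, pliers, pen, brass lock cylinder) is pushed more than 30 mm from its place (distance of any of padlock, hammer, pliers, pen_ball, cylinder from where it was at the start of the episode above 0.03 m).
It fails at once if the padlock or the grey lock cylinder falls out of the carriage's tray (height (world z) of any of tray_lock, tray_cyl below 0.22 m).
It also fails if it takes over 48 s, if anything falls off the work surface, if the arm or the gripper's body presses on something with over 40 N, if the wrist force passes 120 N, or if a joint passes its speed limit or range.

## Working session

There is one attempt and no reset: what is moved stays moved. The work goes in short steps, Python scripts to look and compute and a tool call to move; the robot and the scene stay as the last step left them, time stands still between calls to the robot, and variables do not carry over. Pictures are saved under pics/ and viewed, at most 13 in all, crops included, and the job is handed in when it is done.

Besides the shell and the picture viewer there is one more tool, called after ">>>" by a JSON object that holds its "method" and its "body", one argument or row to a line. servo_tool: Moves the arm, as the interface text tells. Shifts and turns lie within -1 to 1; 1 stands for 3 cm of shift or 0.08 rad of turn. Its arguments: {"type":"object","properties":{"rows":{"type":"array","items":{"type":"object","properties":{"tx":{"type":"number","minimum":-1,"maximum":1},"ty":{"type":"number","minimum":-1,"maximum":1},"tz":{"type":"number","minimum":-1,"maximum":1},"ax":{"type":"number","minimum":-1,"maximum":1},"ay":{"type":"number","minimum":-1,"maximum":1},"az":{"type":"number","minimum":-1,"maximum":1},"jaw":{"type":"number"}}}},"force":{"type":"number"}},"required":["rows"]}

```bash
mkdir -p pics; ls
python3 - <<'E'
from cell import arm
import cv2,json,numpy as np
o=arm.get_obs();print(o)
for n in("scene","top"):
    s=arm.snapshot(n);cv2.imwrite(f"pics/{n}0.png",s["image"]);np.save(f"{n}0.npy",s,allow_pickle=True)
    print({k:(v.tolist() if hasattr(v,'tolist') else v) for k,v in s.items() if k!="image"})
E
```

```text
pics
{'clock': 0.0, 'joint_pos': array([74.78848506, 17.86136308,  0.8033509 , 86.69160483, -0.25462101,
       75.58404663, -1.56021164]), 'joint_velocities': array([-0.10069328,  0.02921603, -0.06226213,  0.03893406,  0.0083495 ,
        0.04517606,  0.03767909]), 'joint_torque': array([ 3.98853053e-04, -3.79921460e+01,  1.45935486e-01, -2.30594909e+01,
        1.18308607e-02,  1.36071868e-02,  2.22607844e-05]), 'tool_pos': array([ 0.12191097, -0.53557469,  0.23021474]), 'ee_rot': array([-1.79864816e+02,  3.62077363e-03,  1.28226998e+01]), 'ft_force': array([-0.38099059,  0.46731391,  0.46027686]), 'ft_torque': array([ 0.06229014, -0.02191311, -0.02410417]), 'gripper_force': 0.0, 'finger_gap': 0.9959624639076037}
{'vfov': 55.32754651283763, 'cx': 254.46986314421974, 'cy': 188.63640872929727, 'dist': [-0.024452090052723606, 0.0, 0.0, 0.0, 0.0], 'world_to_cam': [[0.2959703604681188, -0.9551837876198331, 0.005047533318523672, -0.11499232931831001], [0.6064442097693341, 0.1919883777772171, 0.7715995614538157, -0.47377515594634634], [-0.7379884593688577, -0.22530955298589161, 0.6360885466440013, -0.9779831300666653], [0.0, 0.0, 0.0, 1.0]]}
{'vfov': 46.827256429693016, 'cx': 265.7436711965016, 'cy': 185.16642058048947, 'dist': [0.03849079006213791, 0.0, 0.0, 0.0, 0.0], 'world_to_cam': [[-0.006607397088719292, -0.9999752507717016, 0.002416639771341437, 0.0597522127410648], [0.9987945436595006, -0.006482007646169281, 0.04865637813159687, -0.5452886183140826], [-0.04863950924631044, 0.0027352186288207036, 0.9988126534637668, -1.4000423935528519], [0.0, 0.0, 0.0, 1.0]]}
```

Run:
```python
import cv2,numpy as np
for n in("scene","top"):
    i=cv2.imread(f"pics/{n}0.png"); cv2.imwrite(f"pics/{n}0b.png",cv2.resize(i,(800,600),interpolation=cv2.INTER_CUBIC))
```

```text
(no output)
```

View pics/scene0b.png

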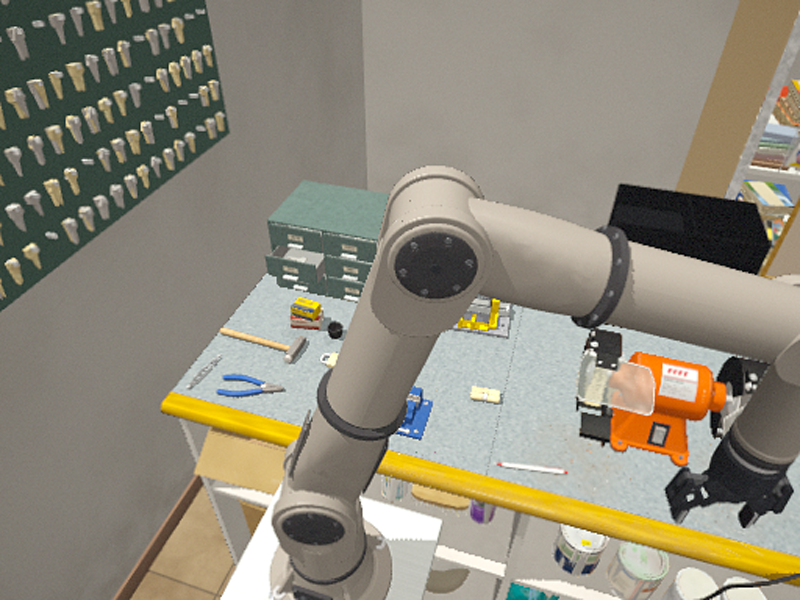

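View pics/top0b.png

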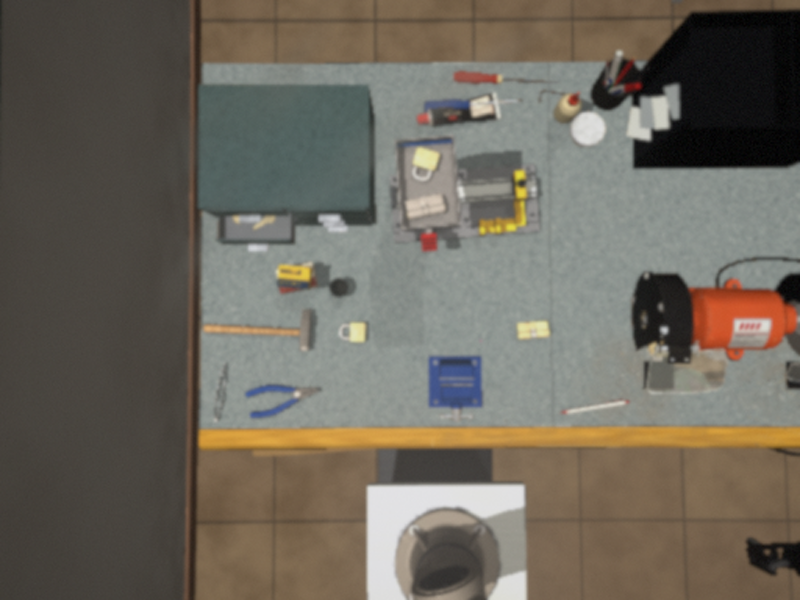

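The scene view is mostly blocked by the arm. The top view shows the tray at about (428,185), the red pedal at (429,241), and the yellow end stop at (520,185) with its notch cheeks near (495,227). I'll enlarge that area.

Run:
```python
import cv2,numpy as np
i=cv2.imread("pics/top0.png")[82:164,243:353]; cv2.imwrite("pics/topc.png",cv2.resize(i,None,fx=7,fy=7,interpolation=cv2.INTER_CUBIC))
```

```text
(no output)
```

View pics/topc.png

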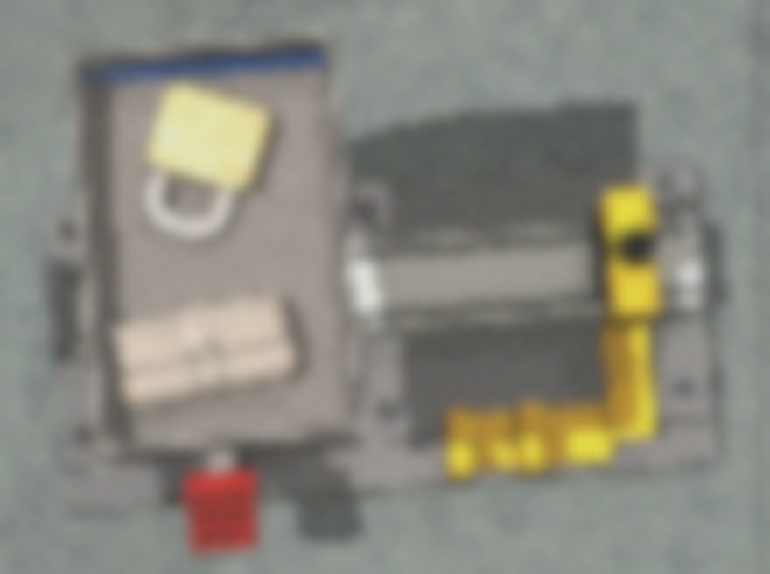

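```bash
cat > h.py <<'E'
import cv2,numpy as np
def ray(s,px):
    f=192/np.tan(np.radians(s["vfov"])/2);K=np.array([[f,0,s["cx"]],[0,f,s["cy"]],[0,0,1]])
    u=cv2.undistortPoints(np.array([[px]],float),K,np.array(s["dist"]))[0,0]
    T=np.array(s["world_to_cam"]);R=T[:3,:3];c=-R.T@T[:3,3]
    return c,R.T@np.array([u[0],-u[1],-1])
def atz(s,px,z):
    c,d=ray(s,px);return c+d*(z-c[2])/d[2]
def proj(s,P,T=None):
    f=192/np.tan(np.radians(s["vfov"])/2);K=np.array([[f,0,s["cx"]],[0,f,s["cy"]],[0,0,1]])
    T=np.array(s["world_to_cam"]) if T is None else T
    p=(T[:3,:3]@np.atleast_2d(P).T).T+T[:3,3]
    return cv2.projectPoints(p*[1,-1,-1],np.zeros(3),np.zeros(3),K,np.array(s["dist"]))[0][:,0]
E
python3 - <<'E'
from h import *
s=np.load("top0.npy",allow_pickle=True).item()
for n,p,z in [("plFL",(72,510),.01),("plFR",(712,465),.01),("pedFL",(192,552),.094),("pedFR",(258,547),.094),("pedBL",(185,475),.094),("pedBR",(254,471),.094),("knob",(637,240),.076),("chL",(462,458),.039),("chR",(535,452),.039),("blkL",(600,250),.064),("trBL",(85,80),.28),("trBR",(325,68),.28),("trFR",(352,440),.28),("trFL",(118,455),.28)]:
    print(n,np.round(atz(s,[(p[0]+.5)/7-.5+243,(p[1]+.5)/7-.5+82],z),4))
E
```

```text
plFL [0.6447 0.0968 0.01  ]
plFR [ 0.6634 -0.1963  0.01  ]
pedFL [0.6163 0.0431 0.094 ]
pedFR [0.6182 0.0147 0.094 ]
pedBL [0.6496 0.0459 0.094 ]
pedBR [0.6511 0.0161 0.094 ]
knob [ 0.7539 -0.1529  0.076 ]
chL [ 0.6636 -0.0791  0.039 ]
chR [ 0.666  -0.1118  0.039 ]
blkL [ 0.752  -0.1384  0.064 ]
trBL [0.7734 0.0841 0.28  ]
trBR [ 0.7773 -0.0053  0.28  ]
trFR [ 0.6381 -0.0142  0.28  ]
trFL [0.6331 0.0726 0.28  ]
```

Estimates so far:
- Track yaw is about +3.7°.
- The pedal centre is at about (0.634, 0.030, 0.094).
- The notch is at about (0.665, -0.096), so the carriage must travel about 127 mm.

I'll raise the tool and swing it round inside the grinder.

>>> {"method": "servo_tool", "body": {
  "rows": [
    {"tz": -1,"jaw": 0},
    {"tz": -1},
    {"tz": -1},
    {"tx": 0.8,"ty": -0.8,"tz": -0.8},
    {"tx": 0.8,"ty": -0.8,"tz": -0.8}
  ]
}}

```text
schema error: expected keys tx, ty, tz, ax, ay, az, jaw
```

>>> {"method": "servo_tool", "body": {
  "rows": [
    {"tx": 1,"ty": -1},
    {"tx": 1,"ty": -1},
    {"tx": 1,"ty": -1},
    {"tx": 1,"ty": -1},
    {"tx": 1,"ty": -1}
  ]
}}

```text
schema error: expected keys tx, ty, tz, ax, ay, az, jaw
```

>>> {"method": "servo_tool", "body": {
  "rows": [
    {"tx": 1,"ty": -1},
    {"tx": 1,"ty": -1},
    {"tx": 1,"ty": -1},
    {"tx": 1,"ty": -1},
    {"tx": 1,"ty": -1}
  ]
}}

```text
schema error: expected keys tx, ty, tz, ax, ay, az, jaw
```

>>> {"method": "servo_tool", "body": {
  "rows": [
    {"tx": 0,"ty": 0,"tz": -1,"ax": 0,"ay": 0,"az": 0,"jaw": 0},
    {"tx": 0,"ty": 0,"tz": -1,"ax": 0,"ay": 0,"az": 0,"jaw": 0},
    {"tx": 0,"ty": 0,"tz": -1,"ax": 0,"ay": 0,"az": 0,"jaw": 0},
    {"tx": 0.8,"ty": -0.8,"tz": -0.8,"ax": 0,"ay": 0,"az": 0,"jaw": 0},
    {"tx": 0.8,"ty": -0.8,"tz": -0.8,"ax": 0,"ay": 0,"az": 0,"jaw": 0}
  ]
}}

```text
clock: 0.6
tool_pos: [0.1579, -0.4784, 0.3695]
ee_rot: [-179.9, 0.0, 12.7]
ft_force: [0.9, 0.3, 0.5]
finger_gap: 0.999
gripper_force: 0.0
```

>>> {"method": "servo_tool", "body": {
  "rows": [
    {"tx": 1,"ty": -1,"tz": 0,"ax": 0,"ay": 0,"az": 0,"jaw": 0},
    {"tx": 1,"ty": -1,"tz": 0,"ax": 0,"ay": 0,"az": 0,"jaw": 0},
    {"tx": 1,"ty": -1,"tz": 0,"ax": 0,"ay": 0,"az": 0,"jaw": 0},
    {"tx": 1,"ty": -1,"tz": 0,"ax": 0,"ay": 0,"az": 0,"jaw": 0},
    {"tx": 1,"ty": -1,"tz": 0,"ax": 0,"ay": 0,"az": 0,"jaw": 0}
  ]
}}

```text
clock: 1.1
tool_pos: [0.2717, -0.2975, 0.3689]
ee_rot: [-180.0, 0.0, 12.8]
ft_force: [0.8, -0.8, 0.7]
finger_gap: 0.999
gripper_force: 0.0
```

>>> {"method": "servo_tool", "body": {
  "rows": [
    {"tx": 1,"ty": -1,"tz": 0,"ax": 0,"ay": 0,"az": 0,"jaw": 0},
    {"tx": 1,"ty": -1,"tz": 0,"ax": 0,"ay": 0,"az": 0,"jaw": 0},
    {"tx": 1,"ty": -1,"tz": 0,"ax": 0,"ay": 0,"az": 0,"jaw": 0},
    {"tx": 1,"ty": -1,"tz": 0,"ax": 0,"ay": 0,"az": 0,"jaw": 0},
    {"tx": 1,"ty": -1,"tz": 0,"ax": 0,"ay": 0,"az": 0,"jaw": 0}
  ]
}}

```text
clock: 1.6
tool_pos: [0.3845, -0.1181, 0.369]
ee_rot: [180.0, 0.0, 12.8]
ft_force: [0.4, -0.7, -0.8]
finger_gap: 0.999
gripper_force: 0.0
```

>>> {"method": "servo_tool", "body": {
  "rows": [
    {"tx": 0,"ty": -1,"tz": 0,"ax": 0,"ay": 0,"az": 1,"jaw": 0},
    {"tx": 0,"ty": -1,"tz": 0,"ax": 0,"ay": 0,"az": 1,"jaw": 0},
    {"tx": 0,"ty": -0.5,"tz": 0,"ax": 0,"ay": 1,"az": 0,"jaw": 0},
    {"tx": 0,"ty": -0.5,"tz": 0,"ax": 0,"ay": 1,"az": 0,"jaw": 0},
    {"tx": 0,"ty": -0.5,"tz": 0,"ax": 0,"ay": 1,"az": 0,"jaw": 0}
  ]
}}

```text
clock: 2.1
tool_pos: [0.3697, -0.0179, 0.3687]
ee_rot: [180.0, -13.7, 3.2]
ft_force: [-26.5, -3.3, 14.7]
finger_gap: 1.001
gripper_force: 0.0
```

>>> {"method": "servo_tool", "body": {
  "rows": [
    {"tx": 0,"ty": -0.5,"tz": 0,"ax": 0,"ay": 1,"az": 0,"jaw": 0},
    {"tx": 0,"ty": -0.5,"tz": 0,"ax": 0,"ay": 1,"az": 0,"jaw": 0},
    {"tx": 0,"ty": 0,"tz": 0,"ax": 0,"ay": 1,"az": 0,"jaw": 0},
    {"tx": 0,"ty": 0,"tz": 0,"ax": 0,"ay": 1,"az": 0,"jaw": 0},
    {"tx": 0,"ty": 0,"tz": 0,"ax": 0,"ay": 1,"az": 0,"jaw": 0}
  ]
}}

```text
clock: 2.6
tool_pos: [0.4616, 0.0237, 0.3366]
ee_rot: [-179.8, -30.5, 3.7]
ft_force: [-0.2, -0.1, 0.0]
finger_gap: 0.999
gripper_force: 0.0
```

Run:
```python
from cell import arm
import numpy as np,cv2
from scipy.spatial.transform import Rotation as Ro
o=arm.get_obs();print(o["tool_pos"],o["ee_rot"],o["joint_pos"])
s=arm.snapshot("scene");i=s["image"];cv2.imwrite("pics/scene1.png",i)
s=arm.snapshot("wrist");print({k:v for k,v in s.items() if k!="image"});cv2.imwrite("pics/wrist1.png",s["image"])
cv2.imwrite("pics/both1.png",np.vstack([cv2.resize(i,(400,300)),cv2.resize(s["image"],(400,300))]))
np.save("wrist1.npy",dict(s,obs=o),allow_pickle=True)
```

```text
[0.46161795 0.02366518 0.33656567] [-179.83524101  -30.51759621    3.72341527] [ 12.72703867 -16.935362   -13.33292275 113.60813182  -6.74735507
  52.50533458 -84.67232536]
{'vfov': 62.47895646120955, 'cx': 257.3596769370179, 'cy': 187.36776919559503, 'dist': array([-0.00624118,  0.        ,  0.        ,  0.        ,  0.        ]), 'hand_eye': array([[-2.15096050e-04,  9.57254180e-01,  2.89247972e-01,
         7.29591010e-02],
       [ 9.99999445e-01,  5.04138434e-04, -9.24786752e-04,
        -3.09474981e-04],
       [-1.03107700e-03,  2.89247613e-01, -9.57253757e-01,
        -1.42377861e-01],
       [ 0.00000000e+00,  0.00000000e+00,  0.00000000e+00,
         1.00000000e+00]])}
```

View pics/both1.png

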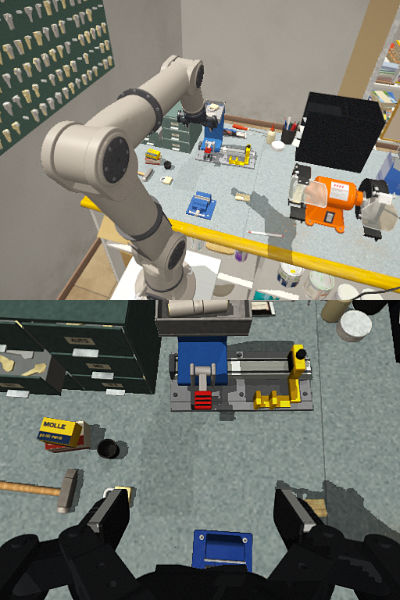

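The scene view (top) shows the tool clear of everything. The wrist view (bottom) shows the pedal at about (203,100 of 300) and the notch cheeks at about (270,100). I'll refine the pedal and cheek positions numerically from this picture.

Run:
```python
from h import *
from scipy.spatial.transform import Rotation as Ro
s=np.load("wrist1.npy",allow_pickle=True).item();o=s["obs"]
T=np.eye(4);T[:3,:3]=Ro.from_euler("xyz",o["ee_rot"],degrees=True).as_matrix();T[:3,3]=o["tool_pos"]
s["world_to_cam"]=np.linalg.inv(T@s["hand_eye"])
psi=.064;X=np.array([np.cos(psi),np.sin(psi),0]);Y=np.array([-X[1],X[0],0])
piv=np.array([.6917,.0337,.088])
c=[piv-X*a+Y*b+[0,0,.006] for a in(.075,.041) for b in(.015,-.015)]
print("pedal pred",np.round(proj(s,c),1).tolist())
n=np.array([.6648,-.0955,.039]);print("cheek inner mid pred",np.round(proj(s,[n+Y*.016,n-Y*.016]),1).tolist())
im=s["image"];hsv=cv2.cvtColor(im,cv2.COLOR_BGR2HSV)
m=((hsv[...,0]<8)|(hsv[...,0]>172))&(hsv[...,1]>170)&(hsv[...,2]>90)
m=m.astype(np.uint8);m[:, :230]=0;m[:,290:]=0;m[:100]=0;m[160:]=0
ys,xs=np.nonzero(m);print("red",xs.min(),xs.max(),ys.min(),ys.max(),xs.mean(),ys.mean())
d=im.copy()
for p in c: cv2.circle(d,tuple(np.round(proj(s,p)[0]).astype(int)),1,(0,255,0),-1)
for p in(n+Y*.016,n-Y*.016,n): cv2.circle(d,tuple(np.round(proj(s,p)[0]).astype(int)),1,(255,0,255),-1)
cv2.imwrite("pics/w1c.png",cv2.resize(d[40:145,210:405],None,fx=4,fy=4,interpolation=cv2.INTER_NEAREST))
```

```text
pedal pred [[250.4, 139.7], [272.5, 139.7], [250.6, 116.7], [272.3, 116.8]]
cheek inner mid pred [[332.5, 129.4], [353.0, 129.4]]
red 249 270 116 139 259.4355300859599 127.12320916905445
```

View pics/w1c.png

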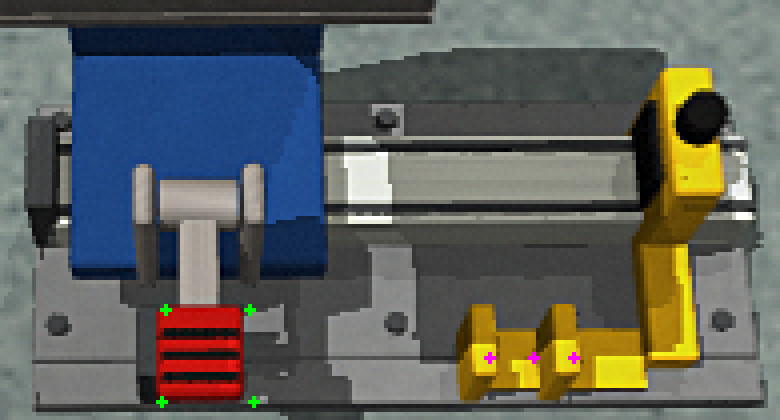

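The projected points match to about 2 mm. I'll finish the lean, then work out the approach.

>>> {"method": "servo_tool", "body": {
  "rows": [
    {"tx": 0,"ty": 0,"tz": 1,"ax": 0,"ay": 1,"az": 0,"jaw": 0},
    {"tx": 0,"ty": 0,"tz": 1,"ax": 0,"ay": 1,"az": 0,"jaw": 0},
    {"tx": 0,"ty": 0,"tz": 0,"ax": 0,"ay": 0,"az": 0,"jaw": 0}
  ]
}}

```text
clock: 3.0
tool_pos: [0.4879, 0.0251, 0.2764]
ee_rot: [-179.8, -38.5, 3.6]
ft_force: [-1.9, -0.3, -2.1]
finger_gap: 1.001
gripper_force: 0.0
```

```bash
cat > go.py <<'E'
import sys,numpy as np
from cell import arm
from scipy.spatial.transform import Rotation as Ro
t=np.array([float(v) for v in sys.argv[1:7]]);o=arm.get_obs()
R=Ro.from_euler("xyz",o["ee_rot"],degrees=True);Rt=Ro.from_euler("xyz",t[3:],degrees=True)
print(o["tool_pos"].round(4),o["ee_rot"].round(1),o["joint_pos"].round(0))
print("shift rows",(R.inv().apply(t[:3]-o["tool_pos"])/.03).round(2),"turn rows",((R.inv()*Rt).as_rotvec()/.08).round(2))
E
python3 go.py .593 .029 .136 180 -40 3.7; python3 go.py .644 .032 .0745 180 -40 3.7
```

```text
[0.4879 0.0251 0.2764] [-179.8  -38.5    3.6] [  6. -16.  -9. 126.  -5.  32. -87.]
shift rows [-0.17  0.12  5.84] turn rows [-0.04  0.33 -0.01]
[0.4879 0.0251 0.2764] [-179.8  -38.5    3.6] [  6. -16.  -9. 126.  -5.  32. -87.]
shift rows [-0.11  0.13  8.51] turn rows [-0.04  0.33 -0.01]
```

>>> {"method": "servo_tool", "body": {
  "rows": [
    {"tx": 0,"ty": 0.08,"tz": 1,"ax": 0,"ay": 0.3,"az": 0,"jaw": 0},
    {"tx": 0,"ty": 0,"tz": 1,"ax": 0,"ay": 0,"az": 0,"jaw": 0},
    {"tx": 0,"ty": 0,"tz": 1,"ax": 0,"ay": 0,"az": 0,"jaw": 0},
    {"tx": 0,"ty": 0,"tz": 1,"ax": 0,"ay": 0,"az": 0,"jaw": 0},
    {"tx": 0,"ty": 0,"tz": 1,"ax": 0,"ay": 0,"az": 0,"jaw": 0}
  ]
}}

```text
clock: 3.5
tool_pos: [0.5793, 0.0264, 0.1816]
ee_rot: [178.9, -39.9, 4.3]
ft_force: [-0.9, 0.1, -1.8]
finger_gap: 1.0
gripper_force: 0.0
```

>>> {"method": "servo_tool", "body": {
  "rows": [
    {"tx": 0,"ty": 0,"tz": 1,"ax": 0,"ay": 0,"az": 0,"jaw": 0},
    {"tx": 0,"ty": 0,"tz": 0,"ax": 0,"ay": 0,"az": 0,"jaw": 0}
  ]
}}

```text
clock: 3.7
tool_pos: [0.5848, 0.0226, 0.1693]
ee_rot: [178.1, -39.3, 4.7]
ft_force: [-1.1, -0.2, -0.3]
finger_gap: 1.001
gripper_force: 0.0
```

```bash
python3 go.py .644 .032 .0745 180 -40 3.7
python3 - <<'E'
from cell import arm
import numpy as np,cv2
s=arm.snapshot("wrist");cv2.imwrite("pics/w2.png",s["image"])
E
```

```text
[0.5848 0.0226 0.1693] [178.1 -39.3   4.7] [  25.    6.  -32.  125.   28.   12. -117.]
shift rows [-0.46 -0.28  3.7 ] turn rows [0.28 0.15 0.16]
```

View pics/w2.png

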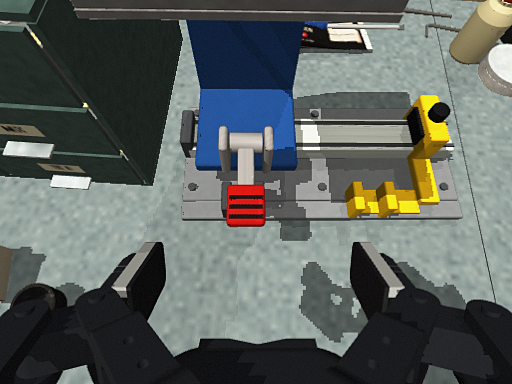

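The pedal is at (246,205) and the fingers straddle it, with the tool slightly twisted. Joint 6 is close to its lower limit (12° against 11.3°), so a 40° lean isn't reachable here. I'll ease it to about 29°.

>>> {"method": "servo_tool", "body": {
  "rows": [
    {"tx": 0,"ty": 0,"tz": 0,"ax": 0.1,"ay": -0.9,"az": 0.1,"jaw": 0},
    {"tx": 0,"ty": 0,"tz": 0,"ax": 0.1,"ay": -0.9,"az": 0.1,"jaw": 0},
    {"tx": 0,"ty": 0,"tz": 0,"ax": 0.1,"ay": -0.4,"az": 0,"jaw": 0},
    {"tx": 0,"ty": 0,"tz": 0,"ax": 0,"ay": 0,"az": 0,"jaw": 0}
  ]
}}

```text
clock: 4.15
tool_pos: [0.5855, 0.0233, 0.1719]
ee_rot: [-179.6, -29.5, 3.2]
ft_force: [1.1, 0.2, 0.0]
finger_gap: 0.998
gripper_force: 0.0
```

```bash
python3 go.py .641 .033 .072 180 -29 3.7
```

```text
[0.5855 0.0233 0.1719] [-179.6  -29.5    3.2] [  31.   10.  -38.  115.   14.   28. -103.]
shift rows [-0.02 -0.2   3.82] turn rows [-0.03 -0.12 -0.09]
```

>>> {"method": "servo_tool", "body": {
  "rows": [
    {"tx": 0,"ty": -0.2,"tz": 0.9,"ax": 0,"ay": 0,"az": -0.1,"jaw": 0},
    {"tx": 0,"ty": 0,"tz": 0.9,"ax": 0,"ay": 0,"az": 0,"jaw": 0},
    {"tx": 0,"ty": 0,"tz": 0.9,"ax": 0,"ay": 0,"az": 0,"jaw": 0},
    {"tx": 0,"ty": 0,"tz": 0.5,"ax": 0,"ay": 0,"az": 0,"jaw": 0},
    {"tx": 0,"ty": 0,"tz": 0,"ax": 0,"ay": 0,"az": 0,"jaw": 0}
  ]
}}

```text
clock: 4.65
tool_pos: [0.6281, 0.0328, 0.083]
ee_rot: [180.0, -29.1, 3.9]
ft_force: [0.7, 0.3, -0.2]
finger_gap: 1.001
gripper_force: 0.0
```

```bash
python3 go.py .641 .033 .072 180 -29 3.7
python3 - <<'E'
from cell import arm
import numpy as np,cv2
s=arm.snapshot("wrist");cv2.imwrite("pics/w3.png",s["image"])
E
```

```text
[0.6281 0.0328 0.083 ] [180.  -29.1   3.9] [  17.   21.  -26.  115.   32.   19. -120.]
shift rows [0.2  0.02 0.53] turn rows [-0.02 -0.01  0.04]
```

View pics/w3.png

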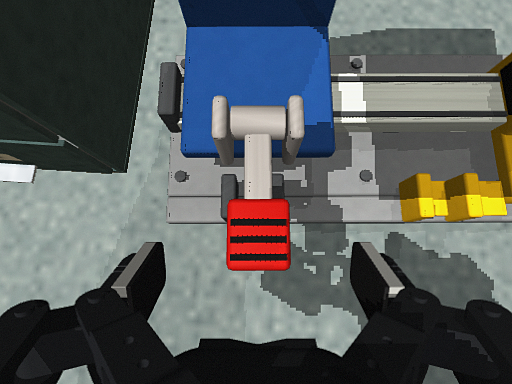

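The pedal is centred between the pads (column 259 against 257). I'll advance the last step and close gently.

>>> {"method": "servo_tool", "body": {
  "rows": [
    {"tx": 0.2,"ty": 0,"tz": 0.65,"ax": 0,"ay": 0,"az": 0,"jaw": 0},
    {"tx": 0,"ty": 0,"tz": 0,"ax": 0,"ay": 0,"az": 0,"jaw": 0.4},
    {"tx": 0,"ty": 0,"tz": 0,"ax": 0,"ay": 0,"az": 0,"jaw": 1},
    {"tx": 0,"ty": 0,"tz": 0,"ax": 0,"ay": 0,"az": 0,"jaw": 1},
    {"tx": 0,"ty": 0,"tz": 0,"ax": 0,"ay": 0,"az": 0,"jaw": 1}
  ],
  "force": 30
}}

```text
clock: 5.2
tool_pos: [0.6439, 0.0337, 0.0717]
ee_rot: [180.0, -29.3, 3.9]
ft_force: [-3.6, 1.2, 4.4]
finger_gap: 0.343
gripper_force: 34.9
```

>>> {"method": "servo_tool", "body": {
  "rows": [
    {"tx": 0,"ty": 0,"tz": 0,"ax": 0,"ay": 0,"az": 0,"jaw": 1},
    {"tx": 0,"ty": 0,"tz": 0,"ax": 0,"ay": 0,"az": 0,"jaw": 1}
  ],
  "force": 30
}}

```text
clock: 5.4
tool_pos: [0.6439, 0.0338, 0.0715]
ee_rot: [180.0, -29.3, 3.9]
ft_force: [-5.9, -0.9, 5.0]
finger_gap: 0.344
gripper_force: 34.7
```

```bash
python3 go.py .641 .033 .072 180 -29 3.7
```

```text
[0.6439 0.0338 0.0715] [180.  -29.3   3.9] [  15.   24.  -24.  113.   35.   18. -122.]
shift rows [-0.08  0.02 -0.06] turn rows [-0.02 -0.06  0.04]
```

Pinched at about 29 mm. Next I'll lift the pedal along its arc about the hinge.

>>> {"method": "servo_tool", "body": {
  "rows": [
    {"tx": 0.09,"ty": 0,"tz": -0.14,"ax": 0,"ay": 0,"az": 0,"jaw": 1},
    {"tx": 0.09,"ty": 0,"tz": -0.13,"ax": 0,"ay": 0,"az": 0,"jaw": 1},
    {"tx": 0.12,"ty": 0,"tz": -0.12,"ax": 0,"ay": 0,"az": 0,"jaw": 1},
    {"tx": 0.11,"ty": 0,"tz": -0.11,"ax": 0,"ay": 0,"az": 0,"jaw": 1}
  ]
}}

```text
clock: 5.8
tool_pos: [0.6448, 0.0339, 0.0866]
ee_rot: [-179.9, -28.9, 3.9]
ft_force: [5.8, 0.7, -11.8]
finger_gap: 0.343
gripper_force: 32.7
```

>>> {"method": "servo_tool", "body": {
  "rows": [
    {"tx": 0.13,"ty": 0,"tz": -0.1,"ax": 0,"ay": 0,"az": 0,"jaw": 1},
    {"tx": 0.13,"ty": 0,"tz": -0.09,"ax": 0,"ay": 0,"az": 0,"jaw": 1},
    {"tx": 0.14,"ty": 0,"tz": -0.07,"ax": 0,"ay": 0,"az": 0,"jaw": 1},
    {"tx": 0.15,"ty": 0,"tz": -0.07,"ax": 0,"ay": 0,"az": 0,"jaw": 1},
    {"tx": 0,"ty": 0,"tz": 0,"ax": 0,"ay": 0,"az": 0,"jaw": 1}
  ]
}}

```text
clock: 6.3
tool_pos: [0.6539, 0.0345, 0.1046]
ee_rot: [180.0, -28.9, 3.9]
ft_force: [-7.0, -0.5, -4.8]
finger_gap: 0.344
gripper_force: 33.1
```

```bash
python3 go.py .6566 .034 .107 180 -29 3.7
python3 - <<'E'
from cell import arm
import numpy as np,cv2
a=arm.snapshot("wrist")["image"];np.save("a",a)
s=arm.snapshot("scene")["image"]
c=cv2.resize(s[140:230,225:345],(480,360),interpolation=cv2.INTER_CUBIC)
cv2.imwrite("pics/w4.png",np.vstack([cv2.resize(a,(480,240))[:240],c]))
E
```

```text
[0.6539 0.0345 0.1046] [180.  -28.9   3.9] [  19.   23.  -29.  110.   30.   24. -117.]
shift rows [ 0.12  0.02 -0.03] turn rows [-0.01  0.03  0.04]
```

View pics/w4.png

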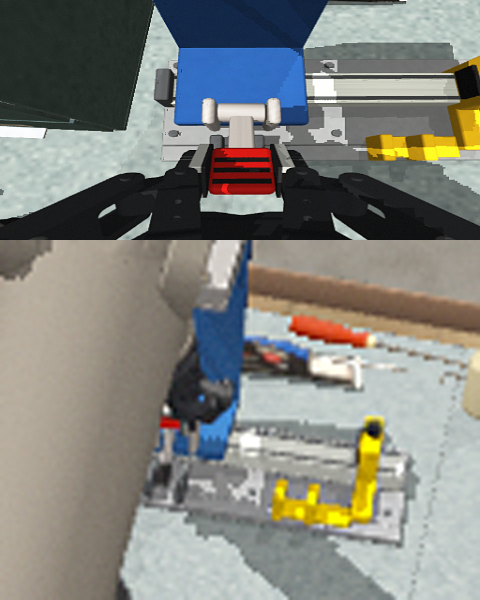

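The pedal is held and stands at about 0.6 rad. I'll lift it slightly more, then roll it along the track (+ty).

>>> {"method": "servo_tool", "body": {
  "rows": [
    {"tx": 0.14,"ty": 0,"tz": -0.05,"ax": 0,"ay": 0,"az": 0,"jaw": 1},
    {"tx": 0,"ty": 0,"tz": 0,"ax": 0,"ay": 0,"az": 0,"jaw": 1},
    {"tx": 0,"ty": 0.1,"tz": 0,"ax": 0,"ay": 0,"az": 0,"jaw": 1},
    {"tx": 0,"ty": 0.2,"tz": 0,"ax": 0,"ay": 0,"az": 0,"jaw": 1},
    {"tx": 0,"ty": 0.3,"tz": 0,"ax": 0,"ay": 0,"az": 0,"jaw": 1}
  ]
}}

```text
clock: 6.9
tool_pos: [0.6578, 0.0189, 0.1079]
ee_rot: [-179.9, -28.9, 4.0]
ft_force: [-6.8, 1.8, -5.7]
finger_gap: 0.344
gripper_force: 32.7
```

>>> {"method": "servo_tool", "body": {
  "rows": [
    {"tx": 0,"ty": 0.35,"tz": 0,"ax": 0,"ay": 0,"az": 0,"jaw": 1},
    {"tx": 0,"ty": 0.35,"tz": 0,"ax": 0,"ay": 0,"az": 0,"jaw": 1},
    {"tx": 0,"ty": 0.35,"tz": 0,"ax": 0,"ay": 0,"az": 0,"jaw": 1},
    {"tx": 0,"ty": 0.35,"tz": 0,"ax": 0,"ay": 0,"az": 0,"jaw": 1},
    {"tx": 0,"ty": 0.35,"tz": 0,"ax": 0,"ay": 0,"az": 0,"jaw": 1}
  ]
}}

```text
clock: 7.4
tool_pos: [0.6617, -0.035, 0.108]
ee_rot: [-180.0, -28.9, 4.0]
ft_force: [-3.9, 2.3, -7.7]
finger_gap: 0.344
gripper_force: 32.7
```

```bash
python3 go.py .6647 -.092 .107 180 -29 3.7
```

```text
[ 0.6617 -0.035   0.108 ] [-180.   -28.9    4. ] [  31.   24.  -34.  108.   26.   24. -105.]
shift rows [-0.04  1.9   0.01] turn rows [-0.03  0.03  0.05]
```

>>> {"method": "servo_tool", "body": {
  "rows": [
    {"tx": 0,"ty": 0.35,"tz": 0,"ax": 0,"ay": 0,"az": 0,"jaw": 1},
    {"tx": 0,"ty": 0.35,"tz": 0,"ax": 0,"ay": 0,"az": 0,"jaw": 1},
    {"tx": 0,"ty": 0.35,"tz": 0,"ax": 0,"ay": 0,"az": 0,"jaw": 1},
    {"tx": 0,"ty": 0.25,"tz": 0,"ax": 0,"ay": 0,"az": 0,"jaw": 1},
    {"tx": 0,"ty": 0.15,"tz": 0,"ax": 0,"ay": 0,"az": 0,"jaw": 1}
  ]
}}

```text
clock: 7.9
tool_pos: [0.665, -0.08, 0.108]
ee_rot: [180.0, -28.9, 3.9]
ft_force: [-6.0, 0.7, -7.0]
finger_gap: 0.348
gripper_force: 32.7
```

>>> {"method": "servo_tool", "body": {
  "rows": [
    {"tx": 0,"ty": 0.1,"tz": 0,"ax": 0,"ay": 0,"az": 0,"jaw": 1},
    {"tx": 0,"ty": 0.1,"tz": 0,"ax": 0,"ay": 0,"az": 0,"jaw": 1},
    {"tx": 0,"ty": 0.1,"tz": 0,"ax": 0,"ay": 0,"az": 0,"jaw": 1}
  ]
}}

```text
clock: 8.2
tool_pos: [0.6655, -0.0879, 0.108]
ee_rot: [-180.0, -28.9, 3.9]
ft_force: [-4.6, 1.6, -6.6]
finger_gap: 0.343
gripper_force: 32.6
```

>>> {"method": "servo_tool", "body": {
  "rows": [
    {"tx": 0,"ty": 0.08,"tz": 0,"ax": 0,"ay": 0,"az": 0,"jaw": 1},
    {"tx": 0,"ty": 0.08,"tz": 0,"ax": 0,"ay": 0,"az": 0,"jaw": 1}
  ]
}}

```text
clock: 8.4
tool_pos: [0.6659, -0.0923, 0.108]
ee_rot: [-180.0, -28.9, 3.9]
ft_force: [-6.8, 5.9, -6.3]
finger_gap: 0.343
gripper_force: 32.9
```

>>> {"method": "servo_tool", "body": {
  "rows": [
    {"tx": 0,"ty": 0.07,"tz": 0,"ax": 0,"ay": 0,"az": 0,"jaw": 1},
    {"tx": 0,"ty": 0,"tz": 0,"ax": 0,"ay": 0,"az": 0,"jaw": 1}
  ]
}}

```text
clock: 8.6
tool_pos: [0.6659, -0.0923, 0.1079]
ee_rot: [-179.9, -28.9, 4.0]
ft_force: [-6.0, 5.0, -5.4]
finger_gap: 0.344
gripper_force: 32.7
```

>>> {"method": "servo_tool", "body": {
  "rows": [
    {"tx": 0,"ty": 0.07,"tz": 0,"ax": 0,"ay": 0,"az": 0,"jaw": 1},
    {"tx": 0,"ty": 0,"tz": 0,"ax": 0,"ay": 0,"az": 0,"jaw": 1}
  ]
}}

```text
clock: 8.8
tool_pos: [0.6659, -0.0924, 0.108]
ee_rot: [-179.8, -28.9, 4.1]
ft_force: [-6.9, 7.0, -6.3]
finger_gap: 0.345
gripper_force: 32.8
```

```bash
python3 go.py .6647 -.0935 .107 180 -29 3.7;python3 - <<'E'
from cell import arm
import numpy as np,cv2
a=arm.snapshot("wrist")["image"]
cv2.imwrite("pics/w5.png",cv2.resize(a,(768,576)))
E
```

```text
[ 0.6659 -0.0924  0.108 ] [-179.8  -28.9    4.1] [ 40.  27. -38. 106.  23.  25. -96.]
shift rows [-0.05  0.03  0.01] turn rows [-0.09  0.03  0.07]
```

View pics/w5.png

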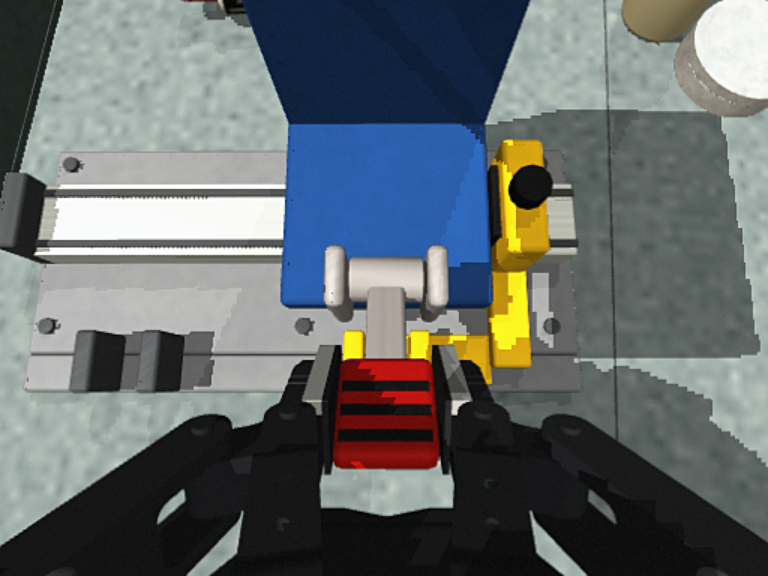

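The carriage is against the buffer: the force rose to 7 N and it stopped moving. The foot is centred over the yellow cheeks (355 and 420 either side of the lever at 386). I'll lower the pedal along the reverse arc.

>>> {"method": "servo_tool", "body": {
  "rows": [
    {"tx": -0.15,"ty": -0.04,"tz": 0.07,"ax": 0,"ay": 0,"az": 0,"jaw": 1},
    {"tx": -0.14,"ty": -0.04,"tz": 0.07,"ax": 0,"ay": 0,"az": 0,"jaw": 1},
    {"tx": -0.14,"ty": 0,"tz": 0.08,"ax": 0,"ay": 0,"az": 0,"jaw": 1},
    {"tx": -0.13,"ty": 0,"tz": 0.1,"ax": 0,"ay": 0,"az": 0,"jaw": 1},
    {"tx": -0.12,"ty": 0,"tz": 0.11,"ax": 0,"ay": 0,"az": 0,"jaw": 1}
  ]
}}

```text
clock: 9.35
tool_pos: [0.6632, -0.0925, 0.0973]
ee_rot: [179.8, -30.2, 4.2]
ft_force: [-13.6, 3.5, 16.7]
finger_gap: 0.343
gripper_force: 35.0
```

>>> {"method": "servo_tool", "body": {
  "rows": [
    {"tx": -0.12,"ty": 0,"tz": 0.12,"ax": 0,"ay": 0,"az": 0,"jaw": 1},
    {"tx": -0.1,"ty": 0,"tz": 0.13,"ax": 0,"ay": 0,"az": 0,"jaw": 1},
    {"tx": -0.1,"ty": 0,"tz": 0.14,"ax": 0,"ay": 0,"az": 0,"jaw": 1},
    {"tx": -0.05,"ty": 0,"tz": 0.1,"ax": 0,"ay": 0,"az": 0,"jaw": 1},
    {"tx": 0,"ty": 0,"tz": 0,"ax": 0,"ay": 0,"az": 0,"jaw": 1}
  ]
}}

```text
clock: 9.85
tool_pos: [0.6605, -0.0926, 0.0769]
ee_rot: [179.9, -30.1, 4.2]
ft_force: [-5.4, 4.0, 5.9]
finger_gap: 0.344
gripper_force: 31.4
```

```bash
python3 go.py .652 -.0924 .0715 180 -29 3.7
```

```text
[ 0.6605 -0.0926  0.0769] [179.9 -30.1   4.2] [ 37.  28. -35. 110.  26.  19. -99.]
shift rows [-0.33 -0.03  0.02] turn rows [-0.04 -0.23  0.09]
```

>>> {"method": "servo_tool", "body": {
  "rows": [
    {"tx": -0.11,"ty": 0,"tz": 0.09,"ax": 0,"ay": 0,"az": 0,"jaw": 1},
    {"tx": -0.11,"ty": 0,"tz": 0.09,"ax": 0,"ay": 0,"az": 0,"jaw": 1},
    {"tx": 0,"ty": 0,"tz": 0,"ax": 0,"ay": 0,"az": 0,"jaw": 1}
  ]
}}

```text
clock: 10.15
tool_pos: [0.6605, -0.0927, 0.0726]
ee_rot: [179.9, -30.5, 4.2]
ft_force: [-7.1, 4.5, 15.4]
finger_gap: 0.341
gripper_force: 32.6
```

```bash
python3 go.py .652 -.0924 .0715 180 -29 3.7
python3 - <<'E'
from cell import arm
print(arm.get_obs()["ft_force"])
E
```

```text
[ 0.6605 -0.0927  0.0726] [179.9 -30.5   4.2] [ 37.  28. -34. 110.  27.  18. -99.]
shift rows [-0.26 -0.03 -0.11] turn rows [-0.03 -0.33  0.1 ]
[-7.10689813  4.47287281 15.43476529]
```

The downward force is rising, so the pedal seems to be at its stop. I'll open, back off and check.

>>> {"method": "servo_tool", "body": {
  "rows": [
    {"tx": 0,"ty": 0,"tz": 0,"ax": 0,"ay": 0,"az": 0,"jaw": 0.3},
    {"tx": 0,"ty": 0,"tz": 0,"ax": 0,"ay": 0,"az": 0,"jaw": 0},
    {"tx": 0,"ty": 0,"tz": 0,"ax": 0,"ay": 0,"az": 0,"jaw": 0},
    {"tx": 0,"ty": 0,"tz": -0.5,"ax": 0,"ay": 0,"az": 0,"jaw": 0},
    {"tx": 0,"ty": 0,"tz": -0.9,"ax": 0,"ay": 0,"az": 0,"jaw": 0}
  ]
}}

```text
clock: 10.65
tool_pos: [0.6308, -0.0971, 0.0981]
ee_rot: [-179.9, -29.2, 3.9]
ft_force: [0.3, -1.1, 0.5]
finger_gap: 1.0
gripper_force: 0.0
```

>>> {"method": "servo_tool", "body": {
  "rows": [
    {"tx": 0,"ty": 0,"tz": -0.9,"ax": 0,"ay": 0,"az": 0,"jaw": 0},
    {"tx": 0,"ty": 0,"tz": -0.9,"ax": 0,"ay": 0,"az": 0,"jaw": 0},
    {"tx": 0,"ty": 0,"tz": 0,"ax": 0,"ay": 0,"az": 0,"jaw": 0}
  ]
}}

```text
clock: 10.95
tool_pos: [0.6067, -0.1002, 0.15]
ee_rot: [179.8, -29.6, 3.9]
ft_force: [0.7, -0.6, 0.3]
finger_gap: 1.002
gripper_force: 0.0
```

```bash
python3 go.py .652 -.0924 .0715 180 -29 3.7
python3 - <<'E'
from cell import arm
from h import *
from scipy.spatial.transform import Rotation as Ro
o=arm.get_obs();s=arm.snapshot("wrist")
T=np.eye(4);T[:3,:3]=Ro.from_euler("xyz",o["ee_rot"],degrees=True).as_matrix();T[:3,3]=o["tool_pos"]
s["world_to_cam"]=np.linalg.inv(T@s["hand_eye"])
psi=.066;X=np.array([np.cos(psi),np.sin(psi),0]);Y=np.array([-X[1],X[0],0])
piv=np.array([.6917,.0345,.088])-Y*.1265
d=cv2.resize(s["image"],None,fx=1.5,fy=1.5)
for a0,col in((0,(0,255,0)),(.2,(255,0,255))):
  for a in(.075,.041):
    for b in(.015,-.015):
      r=np.array([-a,.006]);q=[r[0]*np.cos(a0)+r[1]*np.sin(a0),-r[0]*np.sin(a0)+r[1]*np.cos(a0)]
      p=proj(s,piv+X*q[0]+Y*b+[0,0,q[1]])[0]*1.5;cv2.circle(d,tuple(np.round(p).astype(int)),2,col,-1)
cv2.imwrite("pics/w6.png",d)
E
```

```text
[ 0.6067 -0.1002  0.15  ] [179.8 -29.6   3.9] [ 53.  18. -48. 112.  16.  27. -89.]
shift rows [ 0.03 -0.17  3.03] turn rows [ 0.02 -0.14  0.03]
```

View pics/w6.png

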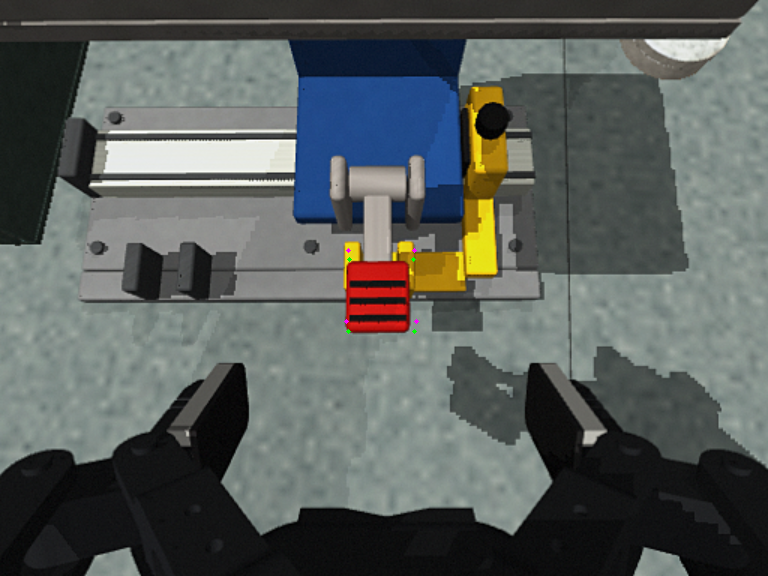

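The pedal edges match the fully-down prediction (green markers), the foot is between the cheeks, and the carriage is at the buffer. To be sure, I'll press once from above with closed fingers.

>>> {"method": "servo_tool", "body": {
  "rows": [
    {"tx": 0,"ty": 0,"tz": 0,"ax": 0,"ay": 0,"az": 0,"jaw": 1},
    {"tx": 0,"ty": 0,"tz": 0,"ax": 0,"ay": 0,"az": 0,"jaw": 1},
    {"tx": 0,"ty": 0,"tz": 0,"ax": 0,"ay": 0,"az": 0,"jaw": 1},
    {"tx": 0,"ty": 0,"tz": 0,"ax": 0,"ay": 0,"az": 0,"jaw": 1},
    {"tx": 0,"ty": 0,"tz": 0,"ax": 0,"ay": 0,"az": 0,"jaw": 1}
  ]
}}

```text
clock: 11.5
tool_pos: [0.6048, -0.0982, 0.1457]
ee_rot: [-179.9, -29.2, 3.9]
ft_force: [0.1, 0.3, 0.8]
finger_gap: 0.142
gripper_force: 0.0
```

```bash
python3 go.py .633 -.096 .106 180 -29 3.7;python3 go.py .633 -.096 .090 180 -29 3.7
```

```text
[ 0.6048 -0.0982  0.1457] [-179.9  -29.2    3.9] [ 52.  19. -48. 112.  16.  27. -89.]
shift rows [ 0.18 -0.01  1.61] turn rows [-0.04 -0.05  0.04]
[ 0.6048 -0.0982  0.1457] [-179.9  -29.2    3.9] [ 52.  19. -48. 112.  16.  27. -89.]
shift rows [-0.08 -0.01  2.08] turn rows [-0.04 -0.05  0.04]
```

>>> {"method": "servo_tool", "body": {
  "rows": [
    {"tx": 0.1,"ty": 0,"tz": 0.8,"ax": 0,"ay": 0,"az": 0,"jaw": 1},
    {"tx": 0.08,"ty": 0,"tz": 0.8,"ax": 0,"ay": 0,"az": 0,"jaw": 1},
    {"tx": 0,"ty": 0,"tz": 0,"ax": 0,"ay": 0,"az": 0,"jaw": 1}
  ]
}}

```text
clock: 11.8
tool_pos: [0.6321, -0.0958, 0.104]
ee_rot: [-179.8, -29.0, 3.9]
ft_force: [-0.4, 0.3, 0.2]
finger_gap: -0.002
gripper_force: 0.0
```

>>> {"method": "servo_tool", "body": {
  "rows": [
    {"tx": -0.12,"ty": 0,"tz": 0.2,"ax": 0,"ay": 0,"az": 0,"jaw": 1},
    {"tx": -0.1,"ty": 0,"tz": 0.16,"ax": 0,"ay": 0,"az": 0,"jaw": 1},
    {"tx": 0,"ty": 0,"tz": 0,"ax": 0,"ay": 0,"az": 0,"jaw": 1}
  ]
}}

```text
clock: 12.1
tool_pos: [0.6354, -0.0965, 0.0977]
ee_rot: [179.9, -29.7, 4.0]
ft_force: [1.5, 0.9, 4.5]
finger_gap: 0.002
gripper_force: 2.2
```

>>> {"method": "servo_tool", "body": {
  "rows": [
    {"tx": -0.06,"ty": 0,"tz": 0.1,"ax": 0,"ay": 0,"az": 0,"jaw": 1},
    {"tx": -0.06,"ty": 0,"tz": 0.1,"ax": 0,"ay": 0,"az": 0,"jaw": 1},
    {"tx": 0,"ty": 0,"tz": 0,"ax": 0,"ay": 0,"az": 0,"jaw": 1}
  ]
}}

```text
clock: 12.4
tool_pos: [0.636, -0.0966, 0.0956]
ee_rot: [179.6, -29.9, 4.2]
ft_force: [-25.2, 1.4, 39.4]
finger_gap: -0.0
gripper_force: 20.1
```

The pedal is firmly at its bottom stop. Retreating.

>>> {"method": "servo_tool", "body": {
  "rows": [
    {"tx": 0.1,"ty": 0,"tz": -0.2,"ax": 0,"ay": 0,"az": 0,"jaw": 1},
    {"tx": 0,"ty": 0,"tz": -0.9,"ax": 0,"ay": 0,"az": 0,"jaw": 1},
    {"tx": 0,"ty": 0,"tz": -0.9,"ax": 0,"ay": 0,"az": 0,"jaw": 1},
    {"tx": 0,"ty": 0,"tz": -0.9,"ax": 0,"ay": 0,"az": 0,"jaw": 1},
    {"tx": 0,"ty": 0,"tz": 0,"ax": 0,"ay": 0,"az": 0,"jaw": 1}
  ]
}}

```text
clock: 12.9
tool_pos: [0.5933, -0.1008, 0.1682]
ee_rot: [179.8, -29.5, 3.9]
ft_force: [1.6, -0.7, 0.1]
finger_gap: 0.001
gripper_force: 0.0
```

>>> {"method": "servo_tool", "body": {
  "rows": [
    {"tx": 0,"ty": 0,"tz": 0,"ax": 0,"ay": 0,"az": 0,"jaw": 1},
    {"tx": 0,"ty": 0,"tz": 0,"ax": 0,"ay": 0,"az": 0,"jaw": 1}
  ]
}}

```text
clock: 13.1
tool_pos: [0.5918, -0.0996, 0.1636]
ee_rot: [-180.0, -29.2, 3.9]
ft_force: [0.2, -0.0, -0.4]
finger_gap: 0.004
gripper_force: 0.0
```

Run:
```python
from cell import arm
import cv2
cv2.imwrite("pics/w7.png",arm.snapshot("wrist")["image"])
```

```text
(no output)
```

View pics/w7.png

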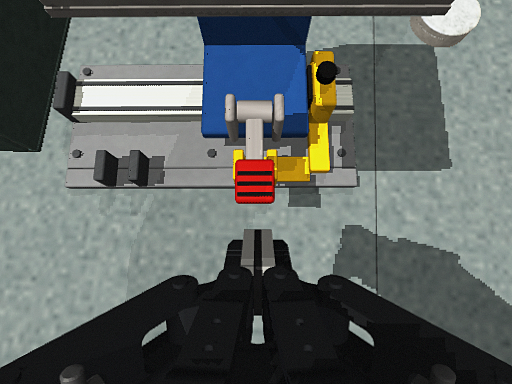

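The carriage sits at the buffer around (310,90), the pedal is level over the notch at (255,180), and the gripper is clear.

```bash
python3 -c "
from cell import arm
print(arm.job_done())"
```

```text
the job is handed in; nothing more can be done
None
```

The job is handed in at about 13 s: I flicked the pedal up, rolled the carriage to the buffer, pressed the pedal down to its stop in the notch and backed the gripper clear; the hand-in returned no verdict, and I did not re-check the tray load or bystanders by camera at the end.

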